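# Creep the stone clock home into its bay

## Task

Slide the heavy stone clock across the shelf into the walnut bay, under the ledge, until its back rests against the stop strip along its whole width. Work it along with short pushes on the stone ends of its front, one end and then the other: never touch the glass, never let the clock turn more than 20 degrees out of line with the bay or tip up, and never press on it harder than 60 N, so feel for the stop. Leave the other things on the shelf and ledge where they are.

Things in the scene. Friction and masses are not known exactly. Their poses are not given: they have to be found in the camera images.
- clock: Heavy stone clock, hollow-cased, 0.95 to 1.5 kg, a flat-based block 110 mm deep (x), 240 wide (y), 106 high. Origin at the centre of its underside; x points to its back, y to the robot's left, z up. Front face of the stone ends at x = -55 mm, back at +55. Too wide to grip; pushing one end takes 5 to 15 N and mostly pivots it about its far end.
- pane: The clock's glass front with the dial, part of the clock, same origin and axes: y -65 to +65 mm, z 4 to 96 mm, standing 2 mm proud of the stone (x = -57 mm; dial to -59). The fingers must not touch it. The stone ends beside it run from |y| = 65 to 120 mm.
- front_left (a point): Point on the clock's front face in the middle of the left (+y) stone end, 95 mm left of its middle, 45 mm above its underside; a good place to push. Axes as the clock's.
- front_right (a point): The same point on the right (-y) stone end.
- rear_left (a point): The clock's lower back corner at its left (+y): 55 mm behind, 120 mm left of its origin. Axes as the clock's.
- rear_right (a point): The same at its right (-y).
- bay: Fixed walnut bay on the shelf, open to the robot. Origin on the shelf where the clock's origin is when home; x points into the bay, y left, z up. Two cheeks, inner faces at y = +-155 mm, 18 mm thick, x -45 to +80 mm, 150 mm high. Stop strip 30 mm high across the back, its front face at x = +55 mm.
- ledge (a point): Middle of the front lower edge of the bay's ledge board (bay x = -67 mm, z = 150 mm). The board spans bay x -67 to +10 mm, y +-175, z 150 to 168. It overhangs the home clock's front by 12 mm: an upright tool cannot follow the clock home; one tilted 25 to 40 degrees can (fingertips forward into the bay, hand back towards the robot).
- pillbox_mid (a point): green flip-top pill box 45 x 95 x 24 mm lying on the ledge over the bay; point at its centre
- clipper_mid (a point): steel nail clipper, 58 x 13 x 14 mm, lying on the shelf in front of the clock; point at its centre
- hairclip_mid (a point): tortoiseshell acrylic hair clip, 40 x 75 x 14 mm, lying on the shelf in front of the clock; point at its centre
- dish_mid (a point): white ceramic ring dish, 90 mm across, 25 mm high; point at its centre
- mirror_mid (a point): chrome hand mirror lying flat, disc 110 mm across, handle running 160 mm out from the disc centre, 10 mm thick; point at the disc centre
- polish_mid (a point): flat round metal tin, 72 mm across, 32 mm high; point at its centre

How it is judged (in metres and radians):
At the end, for the whole second after the job is handed in: The clock stands flat and still in the bay between the cheeks, both its lower back corners within 4 mm of the stop strip (x of each of rear_left, rear_right in the frame of bay above 0.051 m and y of clock in the frame of bay between -0.036 and 0.036 m and angle between clock's own z axis and vertical below 0.05 rad and linear speed of clock below 0.01 m/s); the robot touches nothing.
It fails at once if the hand or arm touches the glass (contact force between any of the fingers, the arm and pane above 0.3 N).
It fails at once if the clock turns more than 20 degrees out of line with the bay (angle between the x axis of clock and the x axis of bay, either way round above 0.35 rad).
It fails at once if the clock tips more than about 6 degrees (angle between clock's own z axis and vertical above 0.1 rad).
It fails at once if the fingers or the hand press on the clock with over 60 N (contact force between any of the fingers, the arm and clock above 60 N).
It fails at once if another thing is moved more than 20 mm (distance of any of pillbox_mid, clipper_mid, hairclip_mid, dish_mid, mirror_mid, polish_mid from where it was at the start of the episode above 0.02 m).
It also fails if it takes over 67 s, if anything falls off the work surface, if the arm or the gripper's body presses on something with over 40 N, if the wrist force passes 120 N, or if a joint passes its speed limit or range.

## Robot

A 6-joint arm with a two-finger parallel gripper is mounted at the origin on the work surface. World frame = base frame: x ahead of the robot, y to its left, z up, the work surface at z = 0. Lengths are in m, angles in degrees, forces in N, time in s.
With the tool pointing down it reaches from about 0.275 to 0.775 m from the base axis. Payload 14.6 kg.
Tool frame: the origin (TCP) lies at the centre of the arm's flange, where the gripper is bolted on; the fingertips stand 173 mm ahead of it and the grasp point (between the pads) lies 155 mm ahead of it; z points along the fingers, y is the direction in which the jaws open and shut (so a half turn about z gives the same grasp; the last joint's range is limited). The gripper opens to 85 mm and grips with 20 to 120 N. Pads are 22 mm wide; open, the fingers measure 114 mm over their backs; the gripper's body (76 mm by 85 mm) begins 54 mm behind the grasp point. The pads swing forward as they close: fully open they stand 13 mm farther back than shut.
Start: joints at [-82.695, 15.075, -2.767, 72.158, 0, 81.102], TCP at [0.146, -0.504, 0.405] pointing down, gripper open.
Joint ranges: [-151.79, 151.79], [-50.71, 97.33], [-67.44, 78.34], [-121.81, 120.89], [-77.56, 73.72], [-180, 180]. Speed limits (degrees/s): [108.29, 108.29, 147.25, 159.86, 180, 180].

## Interface

Orientations are given as [roll, pitch, yaw] about the fixed x, y, z axes, in that order (R = Rz(yaw) Ry(pitch) Rx(roll)).
In Python, from station import ctrl gives the robot as it stands.
- The arm moves only by the tool servo_tool, never from a script. Its argument "motion" is a list that holds one entry, the list of rows, each a list of 7 numbers: the turn, a rotation vector about the tool's x, y, z in degrees, then the shift along the tool's x, y, z in m, then the opening in per cent of the stroke, from 0 (shut) to 100 (fully open). A call has exactly 5 rows; each row shifts and turns the commanded pose from where the row before left it, along the tool's axes as they then stand; what a row does not reach is not made up. A row lasts 1/10 s, in which the tool goes at most 50 mm and 8.59 degrees, less where a joint would pass 70% of its speed; a pose out of reach is approached as far as the arm can. A call is refused whole if a number of a shift passes 0.05 or a number of a turn 8.59, either way. A call with a gripper value outside its range is refused whole. The fingers move at their own pace and stop on an object; the grip force is fixed at half the most. Time passes only in rows, so rows that do not move let the fingers close, or fill a call up. It gives the time, the measured TCP pose, the force and the opening at its end, in the units of the state.
- ctrl.sense(): the state, without advancing time (a new reading comes with each control period).
- ctrl.camera(name): name is "scene" or "top"; returns the picture (480x640x3 uint8, red, green, blue); there is no depth.
- ctrl.camera_model(name): a dict with "fovy" (degrees; the focal length in pixels is half the picture's height over the tangent of half this angle, whatever the lens; pixels are square), "cx", "cy" (the principal point, pixels), "origin" and "attitude" of the camera in the world. Camera axes: x right, y down, z forward; pixel columns grow to the right and rows downward; lengths in m; the calibration is good to about 2 mm. A picture is of the moment at which its call begins. camera_model takes no time and is no camera call.
- ctrl.finish_job(): hands the job in, once; it reports no verdict.
The state is a dict: "clock": time; "joints": joint angles; "qd": joint speeds; "effort": joint torques, N m; "eef_pos": TCP position; "orientation": TCP orientation; "contact_force": force on the tool from outside, world axes, zero at the start; "ft_torque": the same for the moment, N m; "grip_width": finger opening in m.
Only numpy, scipy, OpenCV 4.12 (cv2) and the standard library are available. Lean on these libraries where they do the work, as an engineer would, in place of code of your own. Each camera call takes 0.05 s, during which the arm holds its last target.

## Working session

There is one attempt and no reset: what is moved stays moved. The work goes in short steps, Python scripts to look and compute and a tool call to move; the robot and the scene stay as the last step left them, time stands still between calls to the robot, and variables do not carry over. Pictures are saved under pics/ and viewed, and the job is handed in when it is done.

Besides the shell and the picture viewer there is one more tool, called as name(argument=value, ...), one argument or row to a line, values as JSON. servo_tool: Moves the arm, as the interface text tells. Its arguments: {"type":"object","properties":{"motion":{"type":"array","items":{"type":"array","items":{"type":"array","items":{"type":"number"}}}}},"required":["motion"]}

```bash
ls; mkdir -p pics; python3 - <<'E'
from station import ctrl
import cv2
print(ctrl.sense())
for n in("scene","top"):
    print(n,ctrl.camera_model(n))
    cv2.imwrite(f"pics/{n}0.png",ctrl.camera(n)[:,:,::-1])
E
```

```text
pics
{'clock': 0.0, 'joints': array([-8.26956094e+01,  1.50974948e+01, -2.80480123e+00,  7.21583842e+01,
       -4.51381680e-04,  8.11023151e+01]), 'qd': array([-0.07415666,  0.00048183,  0.03336965, -0.00937387, -0.00195936,
        0.03865417]), 'effort': array([ 1.19795644e-03, -6.37622166e+01,  3.84561110e+01,  1.39859982e-02,
       -9.26495454e-05,  1.32952056e-05]), 'eef_pos': array([ 0.14647245, -0.50404558,  0.40423047]), 'orientation': array([-1.79939980e+02, -8.93948346e-03,  1.62020710e+01]), 'contact_force': array([0.8702926 , 0.15085052, 0.011401  ]), 'ft_torque': array([-0.00283062, -0.01209061,  0.00783384]), 'grip_width': 0.08542917977741038}
scene {'fovy': 48.870994422801694, 'cx': 320.8444855606518, 'cy': 241.2057454573128, 'origin': array([ 0.62092234, -0.77692495,  0.79120422]), 'attitude': array([-129.67926161,   -0.30712897,    5.73525368])}
top {'fovy': 57.74225113841412, 'cx': 315.70314285087704, 'cy': 231.39336008403797, 'origin': array([3.95054258e-01, 1.15911084e-04, 1.01346397e+00]), 'attitude': array([-170.02498426,    1.3941524 ,  -89.16201523])}
```

View pics/scene0.png

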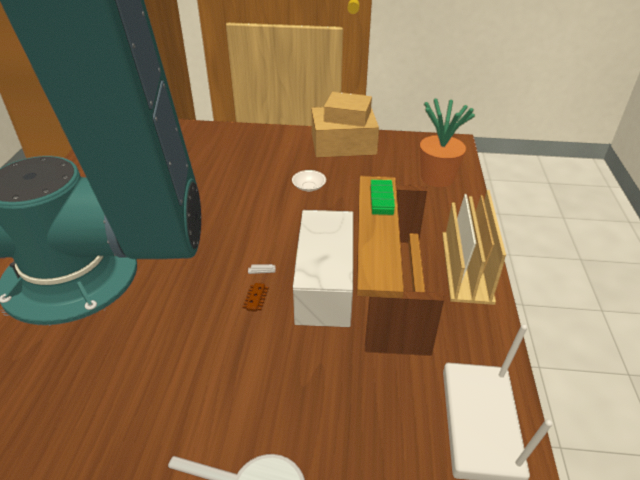

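View pics/top0.png

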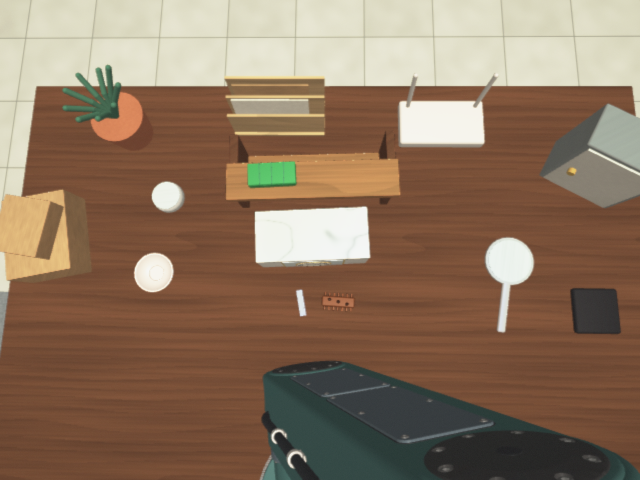

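The top view shows the clock at about (255–370, 208–265), the ledge at (226–400, 160–198), and the clipper and hair clip at (301, 303) and (338, 301). Next I'll segment these for corners.

```bash
cat > h.py <<'E'
import numpy as np, cv2
from scipy.spatial.transform import Rotation as R
from station import ctrl
class Cam:
    def __init__(s,n):
        m=ctrl.camera_model(n); s.f=240/np.tan(np.radians(m["fovy"]/2)); s.c=np.array([m["cx"],m["cy"]])
        s.o=np.array(m["origin"]); s.R=R.from_euler("xyz",m["attitude"],degrees=True).as_matrix()
    def ray(s,p):
        d=np.r_[(np.array(p,float)-s.c)/s.f,1]; return s.R@d
    def plane(s,p,z):
        d=s.ray(p); return s.o+d*(z-s.o[2])/d[2]
    def proj(s,X):
        v=s.R.T@(np.array(X)-s.o); return v[:2]/v[2]*s.f+s.c
E
python3 - <<'E'
from h import *
for n,(x0,y0,x1,y1) in dict(top=(215,120,415,330),scene=(230,160,450,360)).items():
    im=cv2.imread(f"pics/{n}0.png")[y0:y1,x0:x1]
    cv2.imwrite(f"pics/{n}0z.png",cv2.resize(im,None,fx=2.8,fy=2.8,interpolation=cv2.INTER_CUBIC))
im=cv2.imread("pics/top0.png"); hsv=cv2.cvtColor(im,cv2.COLOR_BGR2HSV)
for (x,y) in [(300,230),(300,255),(260,262),(340,180),(320,262),(300,205),(200,300),(300,263)]: print((x,y),hsv[y,x])
im=cv2.imread("pics/scene0.png"); hsv=cv2.cvtColor(im,cv2.COLOR_BGR2HSV)
for (x,y) in [(325,240),(320,305),(375,250),(400,310)]: print((x,y),hsv[y,x])
E
```

```text
(300, 230) [ 40   6 245]
(300, 255) [ 45   4 245]
(260, 262) [ 23  34 219]
(340, 180) [ 15 139 209]
(320, 262) [ 20  80 178]
(300, 205) [ 11 133 115]
(200, 300) [ 11 136 116]
(300, 263) [ 20  88 169]
(325, 240) [ 23  35 236]
(320, 305) [ 21  44 169]
(375, 250) [ 17 181 202]
(400, 310) [ 12 181  90]
```

View pics/top0z.png

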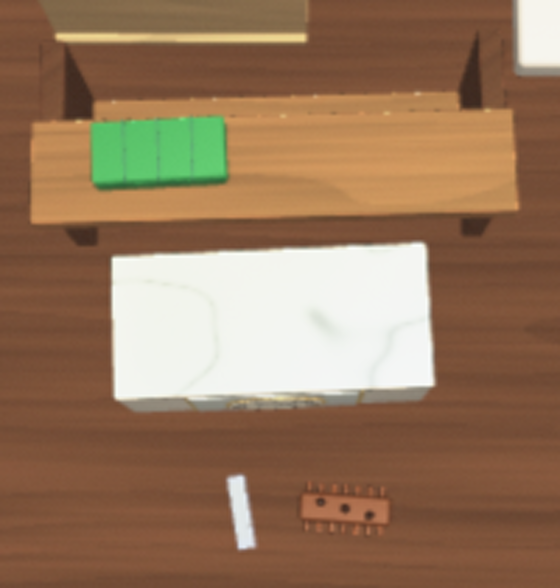

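View pics/scene0z.png

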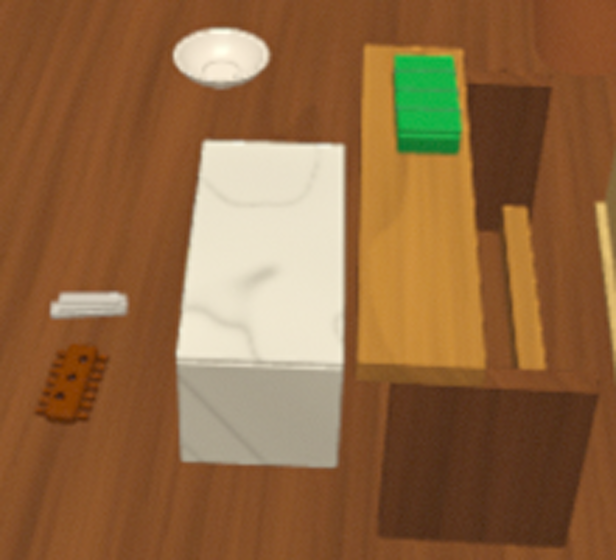

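```bash
python3 - <<'E'
from h import *
T=Cam("top");S=Cam("scene")
tz=lambda p:(p[0]/2.8+215-.3,p[1]/2.8+120-.3)
sz=lambda p:(p[0]/2.8+230-.3,p[1]/2.8+160-.3)
def show(nm,C,f,pts,z):
    P=[C.plane(f(p),z)[:2] for p in pts]; print(nm,np.round(P,4).tolist()); return np.array(P)
c=show("clock top: BL BR FR FL",T,tz,[(112,257),(425,242),(434,386),(114,399)],.106)
def fit(c): 
    y=(c[0]-c[1])+(c[3]-c[2]); return c.mean(0),np.degrees(np.arctan2(-y[0],y[1])),np.linalg.norm(c[0]-c[1]),np.linalg.norm(c[0]-c[3])
print(fit(c))
c=show("clock scene",S,sz,[(204,141),(344,144),(343,364),(178,362)],.106); c=c[[1,2,3,0]];print(fit(c))
l=show("ledge top",T,tz,[(32,123),(513,109),(518,209),(32,222)],.168);print(fit(l))
l=show("ledge scene",S,sz,[(463,48),(485,371),(358,368),(364,45)],.168);print(fit(l))
show("strip sc",S,sz,[(503,208),(519,367)],.03)
show("strip top back?",T,tz,[(95,101),(458,93)],.03)
show("clip",T,tz,[(228,477),(242,476),(255,548),(238,549)],.014)
show("hair",T,tz,[(302,492),(388,494),(388,525),(301,520)],.014)
E
```

```text
clock top: BL BR FR FL [[0.5963, 0.1559], [0.6102, -0.083], [0.5, -0.0891], [0.4874, 0.1501]]
(array([0.54849202, 0.03346911]), np.float64(3.1741416360385397), np.float64(0.23929114382829114), np.float64(0.10903458301130062))
clock scene [[0.4916, 0.1471], [0.6006, 0.1549], [0.613, -0.0869], [0.5055, -0.0965]]
(array([0.55268035, 0.02966586]), np.float64(3.101438636231553), np.float64(0.2421841066815021), np.float64(0.1092504723915633))
ledge top [[0.6819, 0.2076], [0.6946, -0.1413], [0.6202, -0.1435], [0.6077, 0.2039]]
(array([0.65110063, 0.03167001]), np.float64(2.0748885748219434), np.float64(0.34912082397594424), np.float64(0.07423315340095694))
ledge scene [[0.6874, 0.2055], [0.6976, -0.1464], [0.6227, -0.1518], [0.6109, 0.2015]]
(array([0.6546675 , 0.02722947]), np.float64(1.7939262904158026), np.float64(0.3520549579378151), np.float64(0.07659219633064343))
strip sc [[0.7329, 0.1839], [0.7393, -0.0]]
strip top back? [[0.7485, 0.1887], [0.7574, -0.1184]]
clip [[0.4342, 0.0697], [0.4352, 0.0583], [0.3778, 0.0466], [0.3768, 0.0603]]
hair [[0.423, 0.0093], [0.4223, -0.0604], [0.3976, -0.0604], [0.4006, 0.0098]]
```

servo_tool(
  motion=[
    [[0, 0, 7.15, 0, 0, 0, 0], [0, 0, 7.15, 0.018, -0.042, 0, 0], [0, 0, 0, 0.018, -0.042, 0, 0], [0, 0, 0, 0.018, -0.042, 0, 0], [0, 0, 0, 0.018, -0.042, 0, 0]],
  ],
)

```text
clock: 0.6
eef_pos: [0.2076, -0.3304, 0.4044]
orientation: [-180.0, 0.0, 1.9]
contact_force: [0.5, -0.3, 0.4]
grip_width: 0.0123
```

servo_tool(
  motion=[
    [[0, 0, 0, 0.018, -0.042, 0, 0], [0, 0, 0, 0.018, -0.042, 0, 0], [0, 0, 0, 0.018, -0.042, 0, 0], [0, 7, 0, 0.018, -0.042, 0, 0], [0, 7, 0, 0.018, -0.042, 0, 0]],
  ],
)

```text
clock: 1.1
eef_pos: [0.2907, -0.1175, 0.4066]
orientation: [-179.9, -14.2, 1.9]
contact_force: [0.1, -1.3, -0.5]
grip_width: -0.0002
```

servo_tool(
  motion=[
    [[0, 7, 0, 0, -0.02, 0, 0], [0, 7, 0, 0, -0.02, 0, 0], [0, 6.8, 0, 0, 0, 0, 0], [0, 0, 0, 0, 0, 0, 0], [0, 0, 0, 0, 0, 0, 0]],
  ],
)

```text
clock: 1.6
eef_pos: [0.2886, -0.0794, 0.4068]
orientation: [180.0, -34.6, 1.9]
contact_force: [0.0, -0.2, 0.3]
grip_width: 0.0003
```

```bash
cat >> h.py <<'E'
B=np.array([0.6815,0.0305]); BY=1.9
cb,sb=np.cos(np.radians(BY)),np.sin(np.radians(BY)); RB=np.array([[cb,-sb],[sb,cb]])
def tip():
    s=ctrl.sense(); r=R.from_euler("xyz",s["orientation"],degrees=True).as_matrix()
    t=s["eef_pos"]+r@[0.011,0,0.173]
    b=RB.T@(t[:2]-B)
    return t,np.r_[b,t[2]],r,s
def status():
    t,b,r,s=tip(); print("t",round(s["clock"],2),"tip bay mm",np.round(b*1000,1),"F",np.round(s["contact_force"],1),"joints",np.round(s["joints"],0),"rpy",np.round(s["orientation"],1))
def go(bx,by,z):
    t,b,r,s=tip(); d=np.array([bx,by,z])-b; d=np.r_[RB@d[:2],d[2]]
    print("tool shift",np.round(r.T@d,4), "len",round(np.linalg.norm(d),3))
E
python3 - <<'E'
from h import *
status()
c=np.array([.5505,.0315]);print("clock in bay",RB.T@(c-B))
a=np.radians(3.1)
for y in(.095,-.095): print(RB.T@(c+R.from_euler('z',a).as_matrix()[:2,:2]@[-.055,y]-B))
go(-.24,-.096,.042)
E
```

```text
t 1.6 tip bay mm [-289.   -96.9  270.7] F [ 0.  -0.2  0.3] joints [-40. -20. -41.  42.  22. 144.] rpy [180.  -34.6   1.9]
clock in bay [-0.13089482  0.00534278]
[-0.18787229  0.09917011]
[-0.18389323 -0.09078822]
tool shift [-0.0896 -0.001   0.216 ] len 0.234
```

servo_tool(
  motion=[
    [[0, 0, 0, -0.018, 0, 0.043, 0], [0, 0, 0, -0.018, 0, 0.043, 0], [0, 0, 0, -0.018, 0, 0.043, 0], [0, 0, 0, -0.018, 0, 0.043, 0], [0, 0, 0, -0.018, 0, 0.043, 0]],
  ],
)

```text
clock: 2.1
eef_pos: [0.341, -0.0804, 0.1883]
orientation: [-179.9, -34.3, 1.9]
contact_force: [2.7, -1.3, -0.0]
grip_width: 0.0
```

```bash
python3 - <<'E'
from h import *
status()
cv2.imwrite("pics/s1.png",ctrl.camera("scene")[:,:,::-1])
go(-.19,-.095,.042)
E
```

```text
t 2.1 tip bay mm [-237.4  -99.3   51.6] F [ 2.7 -1.3 -0. ] joints [-33.   5. -67. -11.  19. 150.] rpy [-179.9  -34.3    1.9]
tool shift [ 0.0326 -0.0072  0.0286] len 0.044
```

View pics/s1.png

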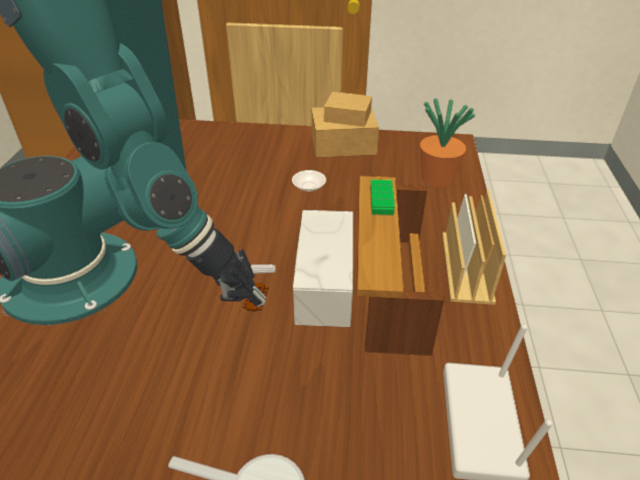

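The tool is at the clock's right front, with the tip around (262, 300) and clear of the hair clip.

servo_tool(
  motion=[
    [[0, 0, 0, 0.016, -0.004, 0.022, 0], [0, 0, 0, 0.012, 0, 0.008, 0], [0, 0, 0, 0.004, 0, 0.003, 0], [0, 0, 0, 0.004, 0, 0.003, 0], [0, 0, 0, 0.004, 0, 0.003, 0]],
  ],
)

```text
clock: 2.65
eef_pos: [0.3956, -0.0744, 0.1812]
orientation: [-179.9, -34.5, 1.9]
contact_force: [0.6, -0.3, 0.1]
grip_width: 0.0001
```

```bash
python3 - <<'E'
from h import *
status()
E
```

```text
t 2.65 tip bay mm [-182.1  -95.1   44.9] F [ 0.6 -0.3  0.1] joints [-27.  10. -63. -14.  16. 156.] rpy [-179.9  -34.5    1.9]
```

servo_tool(
  motion=[
    [[0, 0, 0, 0.004, 0, 0.003, 0], [0, 0, 0, 0.004, 0, 0.003, 0], [0, 0, 0, 0.004, 0, 0.003, 0], [0, 0, 0, 0.004, 0, 0.003, 0], [0, 0, 0, 0, 0, 0, 0]],
  ],
)

```text
clock: 3.15
eef_pos: [0.4155, -0.0738, 0.1802]
orientation: [-179.9, -34.5, 1.9]
contact_force: [-1.9, -1.7, -0.2]
grip_width: -0.0003
```

```bash
python3 - <<'E'
from h import *
status()
cv2.imwrite("pics/s2.png",ctrl.camera("scene")[160:360,230:450,::-1].repeat(3,0).repeat(3,1))
E
```

```text
t 3.15 tip bay mm [-162.3  -95.3   43.8] F [-1.9 -1.7 -0.2] joints [-25.  12. -61. -14.  15. 157.] rpy [-179.9  -34.5    1.9]
```

View pics/s2.png

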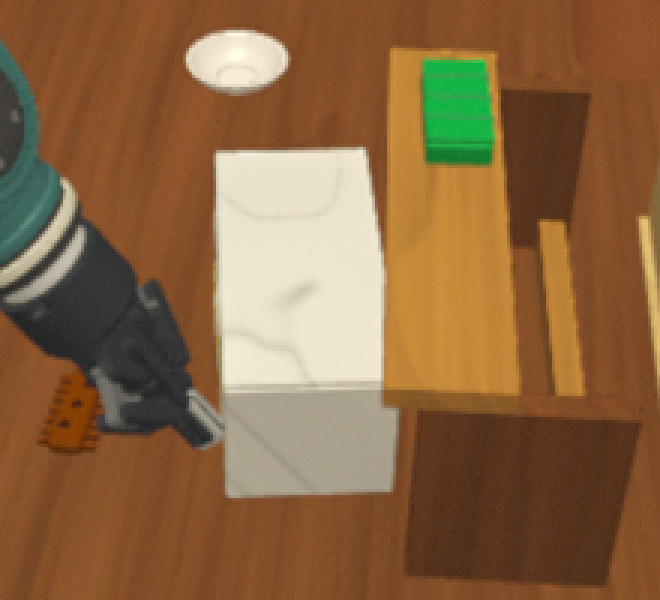

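The clock turned as intended: the tip is on the right stone end near crop (215, 435). Now I'll back off and go to the left end, taking a top view.

```bash
python3 - <<'E'
from h import *
cv2.imwrite("pics/t2.png",ctrl.camera("top")[100:340,180:440,::-1].repeat(2,0).repeat(2,1))
go(-.215,-.095,.042);go(-.215,.095,.042)
E
```

```text
tool shift [-0.0444 -0.0001 -0.0284] len 0.053
tool shift [-0.0444 -0.1901 -0.028 ] len 0.197
```

View pics/t2.png

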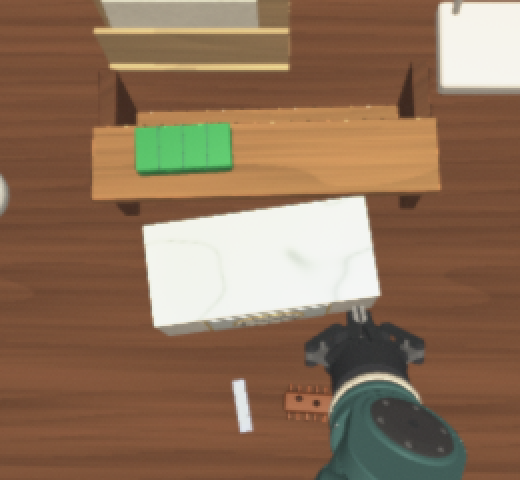

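servo_tool(
  motion=[
    [[0, 0, 0, -0.04, 0, -0.028, 0], [0, 0, 0, -0.004, -0.047, -0.002, 0], [0, 0, 0, 0, -0.048, 0, 0], [0, 0, 0, 0, -0.048, 0, 0], [0, 0, 0, 0, -0.048, 0, 0]],
  ],
)

```text
clock: 3.75
eef_pos: [0.364, 0.0899, 0.1869]
orientation: [-179.8, -34.0, 2.0]
contact_force: [0.7, -0.9, -1.0]
grip_width: 0.0003
```

```bash
cat >> h.py <<'E'
def clockpose(save=None):
    im=cv2.cvtColor(ctrl.camera("top"),cv2.COLOR_RGB2BGR); hsv=cv2.cvtColor(im,cv2.COLOR_BGR2HSV)
    if save: cv2.imwrite(f"pics/{save}.png",im[100:340,180:440].repeat(2,0).repeat(2,1))
    m=((hsv[...,1]<28)&(hsv[...,2]>226)).astype(np.uint8); m[:150]=0; m[:,:215]=0; m[:,420:]=0; m[300:]=0
    m=cv2.morphologyEx(m,cv2.MORPH_OPEN,np.ones((3,3)))
    cs,_=cv2.findContours(m,cv2.RETR_EXTERNAL,cv2.CHAIN_APPROX_NONE); c=max(cs,key=cv2.contourArea)[:,0].astype(float)
    # front edge: lowest pixel per column, robust line
    xs=np.unique(c[:,0]); lo,hi=xs.min(),xs.max(); fl=c[np.argmax(1.5*c[:,1]-c[:,0])]; fr=c[np.argmax(c[:,0]+1.5*c[:,1])]
    C=Cam("top"); e=np.array([0,.5])
    P=[RB.T@(C.plane(p+e,.106)[:2]-B) for p in(fl,fr)]
    d=P[0]-P[1]; th=np.degrees(np.arctan2(-d[0],d[1])); mid=(P[0]+P[1])/2; L=np.linalg.norm(d)
    t=np.radians(th); o=mid+.055*np.array([np.cos(t),np.sin(t)])
    print("px",fl,fr,"FL",np.round(P[0]*1e3,1),"FR",np.round(P[1]*1e3,1),"L",round(L*1e3,1),"yaw",round(th,1),"origin mm",np.round(o*1e3,1))
    n=np.array([np.cos(t),np.sin(t)]);l=np.array([-n[1],n[0]])
    for nm,s in(("left",1),("right",-1)): print(" front",nm,np.round((o-.055*n+s*.095*l)*1e3,1))
E
python3 - <<'E'
from h import *
status();clockpose("t3")
E
```

```text
t 3.75 tip bay mm [-209.6   70.8   49.5] F [ 0.7 -0.9 -1. ] joints [  1.   7. -67. -18.   1. 179.] rpy [-179.8  -34.     2. ]
px [257. 262.] [368. 247.] FL [-190.7  122.6] FR [-164.1 -110.8] L 235.0 yaw 6.5 origin mm [-122.7   12.2]
 front left [-188.2  100.3]
 front right [-166.6  -88.5]
```

j6 sits at its limit (179°), which stops the tool short of the left end. I'll lift and give the tool a half turn about its own axis, which leaves the same finger shape facing the clock.

servo_tool(
  motion=[
    [[0, 0, 0, 0.02, 0, -0.04, 0], [0, 0, 0, 0.01, 0, -0.02, 0], [0, 0, -8.5, 0, 0, 0, 0], [0, 0, -8.5, 0, 0, 0, 0], [0, 0, -8.5, 0, 0, 0, 0]],
  ],
)

```text
clock: 4.3
eef_pos: [0.3563, 0.0883, 0.2495]
orientation: [163.8, -30.3, 32.4]
contact_force: [-0.8, -0.7, -0.4]
grip_width: 0.0004
```

servo_tool(
  motion=[
    [[0, 0, -8.5, 0, 0, 0, 0], [0, 0, -8.5, 0, 0, 0, 0], [0, 0, -8.5, 0, 0, 0, 0], [0, 0, -8.5, 0, 0, 0, 0], [0, 0, -8.5, 0, 0, 0, 0]],
  ],
)

```text
clock: 4.8
eef_pos: [0.3563, 0.0883, 0.2492]
orientation: [148.1, -12.1, 73.9]
contact_force: [-1.3, 1.2, -0.5]
grip_width: -0.0
```

servo_tool(
  motion=[
    [[0, 0, -8.5, 0, 0, 0, 0], [0, 0, -8.5, 0, 0, 0, 0], [0, 0, -8.5, 0, 0, 0, 0], [0, 0, -8.5, 0, 0, 0, 0], [0, 0, -8.5, 0, 0, 0, 0]],
  ],
)

```text
clock: 5.3
eef_pos: [0.3563, 0.0882, 0.2492]
orientation: [147.8, 11.3, 109.7]
contact_force: [-0.3, -0.1, 0.3]
grip_width: -0.0004
```

servo_tool(
  motion=[
    [[0, 0, -8.5, 0, 0, 0, 0], [0, 0, -8.5, 0, 0, 0, 0], [0, 0, -8.5, 0, 0, 0, 0], [0, 0, -8.5, 0, 0, 0, 0], [0, 0, -8.5, 0, 0, 0, 0]],
  ],
)

```text
clock: 5.8
eef_pos: [0.3563, 0.0882, 0.2492]
orientation: [163.0, 29.8, 150.9]
contact_force: [0.6, -0.5, -0.4]
grip_width: -0.0004
```

```bash
python3 - <<'E'
from h import *
s=ctrl.sense();r=R.from_euler("xyz",s["orientation"],degrees=True)
print(s["eef_pos"],s["orientation"],np.round(s["joints"],1)); 
tgt=R.from_euler("xyz",[180,-35,1.9],degrees=True)*R.from_euler("z",180,degrees=True)
print(np.degrees((r.inv()*tgt).as_rotvec()),tgt.as_euler("xyz",degrees=True))
E
```

```text
[0.35630352 0.08823464 0.24921399] [163.03618013  29.79350569 150.93380681] [  0.8  -2.6 -59.6  -0.9   0.9  25.6]
[  0.06170454  -1.16154652 -26.52345372] [-180.    35.  -178.1]
```

servo_tool(
  motion=[
    [[0, -0.4, -8.55, 0, 0, 0, 0], [0, -0.4, -8.55, 0, 0, 0, 0], [0, -0.3, -8.55, 0, 0, 0, 0], [0, 0, -0.87, 0, 0.025, 0, 0], [0, 0, 0, 0, 0, 0, 0]],
  ],
)

```text
clock: 6.3
eef_pos: [0.3559, 0.1144, 0.2496]
orientation: [179.7, 35.0, -178.4]
contact_force: [-0.9, -0.1, 0.2]
grip_width: 0.0
```

```bash
sed -i 's/r@\[0.011,0,0.173\]/r@[0.011*np.sign(r[0,0]),0,0.173]/' h.py; python3 - <<'E'
from h import *
status();go(-.212,.098,.042);go(-.19,.098,.042)
E
```

```text
t 6.3 tip bay mm [-214.5   95.   114.1] F [-0.9 -0.1  0.2] joints [  6.  -2. -59.  -3.  -2.   4.] rpy [ 179.7   35.  -178.4]
tool shift [0.0393 0.0027 0.0605] len 0.072
tool shift [0.0213 0.0028 0.0731] len 0.076
```

servo_tool(
  motion=[
    [[0, 0, 0, 0.02, 0.001, 0.03, 0], [0, 0, 0, 0.019, 0.001, 0.031, 0], [0, 0, 0, -0.008, 0, 0.006, 0], [0, 0, 0, -0.006, 0, 0.004, 0], [0, 0, 0, -0.004, 0, 0.003, 0]],
  ],
)

```text
clock: 6.8
eef_pos: [0.3832, 0.1168, 0.179]
orientation: [179.7, 34.8, -178.5]
contact_force: [-0.3, 0.0, 0.2]
grip_width: -0.0002
```

servo_tool(
  motion=[
    [[0, 0, 0, -0.004, 0, 0.003, 0], [0, 0, 0, -0.004, 0, 0.003, 0], [0, 0, 0, -0.004, 0, 0.003, 0], [0, 0, 0, -0.004, 0, 0.003, 0], [0, 0, 0, -0.004, 0, 0.003, 0]],
  ],
)

```text
clock: 7.3
eef_pos: [0.4069, 0.1179, 0.1778]
orientation: [179.7, 34.7, -178.5]
contact_force: [-9.3, 4.1, 5.7]
grip_width: -0.0003
```

```bash
python3 - <<'E'
from h import *
status();clockpose("t4")
E
```

```text
t 7.3 tip bay mm [-164.    96.7   41.9] F [-9.3  4.1  5.7] joints [  6.  13. -62. -19.  -2.   3.] rpy [ 179.7   34.7 -178.5]
px [257. 252.] [368. 247.] FL [-169.6  122.8] FR [-164.1 -110.8] L 233.6 yaw 1.4 origin mm [-111.8    7.3]
 front left [-169.1  100.9]
 front right [-164.6  -89. ]
```

View pics/t4.png

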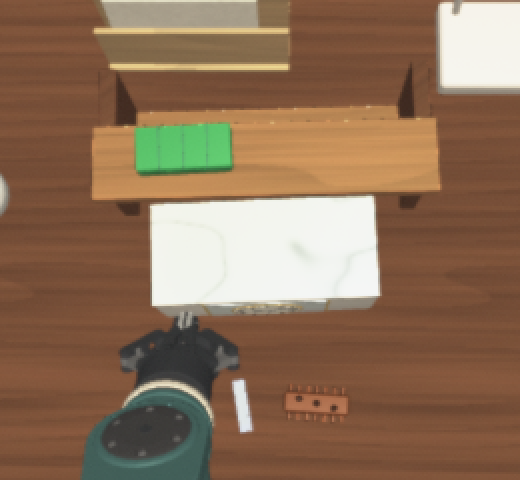

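servo_tool(
  motion=[
    [[0, 0, 0, -0.004, 0, 0.003, 0], [0, 0, 0, -0.004, 0, 0.003, 0], [0, 0, 0, -0.004, 0, 0.003, 0], [0, 0, 0, -0.004, 0, 0.003, 0], [0, 0, 0, -0.003, 0, 0.002, 0]],
  ],
)

```text
clock: 7.85
eef_pos: [0.4306, 0.1186, 0.1772]
orientation: [179.7, 34.7, -178.5]
contact_force: [-7.2, 3.4, 2.2]
grip_width: -0.0001
```

```bash
python3 - <<'E'
from h import *
status();clockpose("t5");go(-.2,-.09,.042)
E
```

```text
t 7.85 tip bay mm [-140.2   96.5   41.3] F [-7.2  3.4  2.2] joints [  5.  14. -59. -18.  -2.   3.] rpy [ 179.7   34.7 -178.5]
px [257. 239.] [368. 247.] FL [-141.9  122.9] FR [-164.1 -110.8] L 234.8 yaw -5.4 origin mm [-98.2   0.8]
 front left [-144.   100.6]
 front right [-161.9  -88.5]
tool shift [ 0.0482 -0.1867 -0.0352] len 0.196
```

servo_tool(
  motion=[
    [[0, 0, 0, 0.04, 0, -0.028, 0], [0, 0, 0, 0.001, -0.047, -0.001, 0], [0, 0, 0, 0, -0.047, 0, 0], [0, 0, 0, 0, -0.047, 0, 0], [0, 0, 0, 0, -0.047, 0, 0]],
  ],
)

```text
clock: 8.4
eef_pos: [0.3868, -0.0566, 0.1774]
orientation: [179.8, 34.8, -178.4]
contact_force: [0.9, 1.7, 0.4]
grip_width: 0.0001
```

servo_tool(
  motion=[
    [[0, 0, 0, -0.014, 0, 0.01, 0], [0, 0, 0, -0.006, 0, 0.004, 0], [0, 0, 0, -0.004, 0, 0.003, 0], [0, 0, 0, -0.004, 0, 0.003, 0], [0, 0, 0, -0.004, 0, 0.003, 0]],
  ],
)

```text
clock: 8.9
eef_pos: [0.4258, -0.0526, 0.1754]
orientation: [179.8, 34.6, -178.4]
contact_force: [-9.4, -3.9, 5.2]
grip_width: 0.0002
```

```bash
python3 - <<'E'
from h import *
status();clockpose("t6")
E
```

```text
t 8.9 tip bay mm [-151.1  -74.4   39.2] F [-9.4 -3.9  5.2] joints [-21.  13. -61. -16.  13. -19.] rpy [ 179.8   34.6 -178.4]
px [257. 239.] [368. 244.] FL [-141.9  122.9] FR [-157.7 -111.1] L 234.5 yaw -3.9 origin mm [-94.9   2.2]
 front left [-143.4  100.7]
 front right [-156.2  -88.9]
```

The tip is only at y −74 and too near the glass. I'll back off and shift 20 mm outward before pushing.

servo_tool(
  motion=[
    [[0, 0, 0, 0.012, 0, -0.008, 0], [0, 0, 0, 0.0, -0.022, 0, 0], [0, 0, 0, -0.003, 0, 0.001, 0], [0, 0, 0, -0.006, 0, 0.003, 0], [0, 0, 0, -0.004, 0, 0.003, 0]],
  ],
)

```text
clock: 9.45
eef_pos: [0.4279, -0.0751, 0.1771]
orientation: [179.8, 34.7, -178.4]
contact_force: [-8.9, -3.9, 6.2]
grip_width: 0.0006
```

```bash
python3 - <<'E'
from h import *
status()
E
```

```text
t 9.45 tip bay mm [-149.5  -97.1   41.1] F [-8.9 -3.9  6.2] joints [-25.  13. -60. -14.  15. -22.] rpy [ 179.8   34.7 -178.4]
```

servo_tool(
  motion=[
    [[0, 0, 0, -0.004, 0, 0.003, 0], [0, 0, 0, -0.004, 0, 0.003, 0], [0, 0, 0, -0.004, 0, 0.003, 0], [0, 0, 0, -0.004, 0, 0.003, 0], [0, 0, 0, -0.004, 0, 0.003, 0]],
  ],
)

```text
clock: 9.95
eef_pos: [0.4525, -0.0746, 0.1759]
orientation: [179.8, 34.6, -178.5]
contact_force: [-8.5, -5.1, 4.8]
grip_width: -0.0001
```

servo_tool(
  motion=[
    [[0, 0, 0, -0.004, 0, 0.003, 0], [0, 0, 0, -0.004, 0, 0.003, 0], [0, 0, 0, -0.004, 0, 0.003, 0], [0, 0, 0, 0, 0, 0, 0], [0, 0, 0, 0.03, 0, -0.021, 0]],
  ],
)

```text
clock: 10.45
eef_pos: [0.434, -0.0759, 0.1764]
orientation: [179.9, 34.9, -178.3]
contact_force: [-0.2, -0.8, -0.4]
grip_width: -0.0002
```

```bash
python3 - <<'E'
from h import *
status();clockpose("t7");go(-.19,.1,.042)
E
```

```text
t 10.45 tip bay mm [-142.9  -98.1   40.8] F [-0.2 -0.8 -0.4] joints [-24.  14. -59. -15.  15. -22.] rpy [ 179.9   34.9 -178.3]
px [258. 240.] [368. 222.] FL [-144.   120.8] FR [-110.7 -112.9] L 236.0 yaw 8.1 origin mm [-72.9  11.7]
 front left [-140.8   98. ]
 front right [-113.9  -90.1]
tool shift [ 0.0307  0.1954 -0.0244] len 0.199
```

View pics/t7.png

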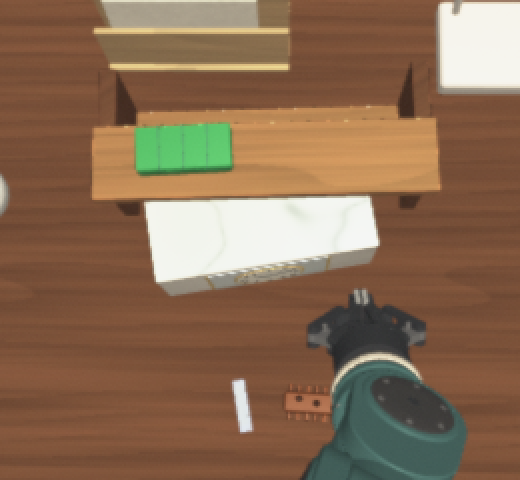

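servo_tool(
  motion=[
    [[0, 0, 0, 0.024, 0.02, -0.017, 0], [0, 0, 0, 0.004, 0.048, -0.004, 0], [0, 0, 0, 0, 0.048, 0, 0], [0, 0, 0, 0, 0.048, 0, 0], [0, 0, 0, 0, 0.035, 0, 0]],
  ],
)

```text
clock: 11.0
eef_pos: [0.3904, 0.1153, 0.1778]
orientation: [179.7, 34.7, -178.4]
contact_force: [0.6, -0.5, -1.0]
grip_width: 0.0001
```

```bash
python3 - <<'E'
from h import *
status();go(-.15,.1,.042)
E
```

```text
t 11.0 tip bay mm [-180.6   94.6   41.8] F [ 0.6 -0.5 -1. ] joints [  5.  11. -64. -20.  -2.   3.] rpy [ 179.7   34.7 -178.4]
tool shift [-0.0252  0.0055  0.0173] len 0.031
```

servo_tool(
  motion=[
    [[0, 0, 0, -0.012, 0.006, 0.009, 0], [0, 0, 0, -0.008, 0, 0.006, 0], [0, 0, 0, -0.004, 0, 0.003, 0], [0, 0, 0, -0.004, 0, 0.003, 0], [0, 0, 0, -0.004, 0, 0.003, 0]],
  ],
)

```text
clock: 11.5
eef_pos: [0.4311, 0.119, 0.176]
orientation: [179.8, 34.6, -178.6]
contact_force: [0.2, -0.8, -0.1]
grip_width: -0.0003
```

servo_tool(
  motion=[
    [[0, 0, 0, -0.004, 0, 0.003, 0], [0, 0, 0, -0.004, 0, 0.003, 0], [0, 0, 0, -0.004, 0, 0.003, 0], [0, 0, 0, -0.004, 0, 0.003, 0], [0, 0, 0, -0.004, 0, 0.003, 0]],
  ],
)

```text
clock: 12.0
eef_pos: [0.455, 0.1203, 0.1746]
orientation: [179.7, 34.5, -178.5]
contact_force: [-10.2, 4.5, 6.1]
grip_width: 0.0
```

servo_tool(
  motion=[
    [[0, 0, 0, -0.004, 0, 0.003, 0], [0, 0, 0, -0.004, 0, 0.003, 0], [0, 0, 0, -0.004, 0, 0.003, 0], [0, 0, 0, -0.004, 0, 0.003, 0], [0, 0, 0, 0, 0, 0, 0]],
  ],
)

```text
clock: 12.5
eef_pos: [0.4757, 0.1208, 0.174]
orientation: [179.7, 34.6, -178.5]
contact_force: [-2.2, 1.7, -0.4]
grip_width: 0.0001
```

```bash
python3 - <<'E'
from h import *
status();clockpose("t8")
E
```

```text
t 12.5 tip bay mm [-95.5  97.1  37.8] F [-2.2  1.7 -0.4] joints [  5.  17. -54. -16.  -2.   3.] rpy [ 179.7   34.6 -178.5]
px [258. 219.] [368. 222.] FL [-98.7 121. ] FR [-110.7 -112.9] L 234.2 yaw -2.9 origin mm [-49.7   1.2]
 front left [-99.8  98.9]
 front right [-109.5  -90.9]
```

View pics/t8.png

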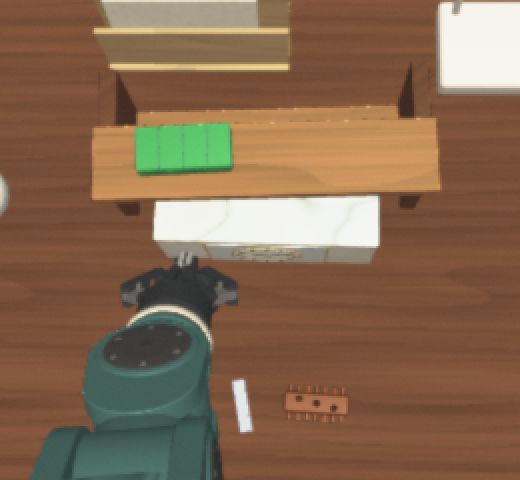

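servo_tool(
  motion=[
    [[0, 0, 0, -0.004, 0, 0.003, 0], [0, 0, 0, -0.004, 0, 0.003, 0], [0, 0, 0, -0.004, 0, 0.0025, 0], [0, 0, 0, 0.02, 0, -0.014, 0], [0, 0, 0, 0.03, 0, -0.021, 0]],
  ],
)

```text
clock: 13.05
eef_pos: [0.4306, 0.1193, 0.175]
orientation: [179.8, 34.8, -178.6]
contact_force: [-0.1, -0.1, -0.4]
grip_width: 0.0001
```

```bash
python3 - <<'E'
from h import *
status();clockpose("t9")
im=ctrl.camera("scene");cv2.imwrite("pics/s9.png",im[160:360,230:450,::-1].repeat(3,0).repeat(3,1))
go(-.14,-.097,.04)
E
```

```text
t 13.05 tip bay mm [-140.2   96.9   39.1] F [-0.1 -0.1 -0.4] joints [  6.  14. -59. -19.  -2.   3.] rpy [ 179.8   34.8 -178.6]
px [257. 211.] [367. 222.] FL [-81.1 123.2] FR [-110.6 -110.8] L 235.8 yaw -7.2 origin mm [-41.3  -0.7]
 front left [-84.  100.4]
 front right [-107.8  -88.1]
tool shift [-0.0078 -0.194   0.0012] len 0.194
```

View pics/s9.png

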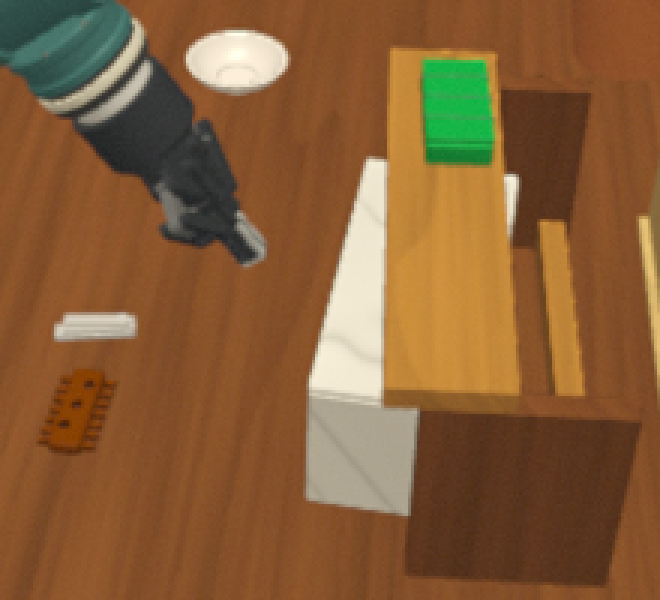

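servo_tool(
  motion=[
    [[0, 0, 0, 0, -0.049, 0, 0], [0, 0, 0, 0, -0.049, 0, 0], [0, 0, 0, 0, -0.049, 0, 0], [0, 0, 0, 0, -0.049, 0, 0], [0, 0, 0, -0.001, -0.002, 0.001, 0]],
  ],
)

```text
clock: 13.65
eef_pos: [0.4377, -0.0834, 0.1744]
orientation: [179.9, 34.8, -178.9]
contact_force: [0.8, 0.3, -0.1]
grip_width: 0.0001
```

```bash
python3 - <<'E'
from h import *
status();go(-.115,-.097,.042)
E
```

```text
t 13.65 tip bay mm [-139.7 -107.    38.6] F [ 0.8  0.3 -0.1] joints [-25.  14. -59. -15.  15. -22.] rpy [ 179.9   34.8 -178.9]
tool shift [-0.0221  0.0103  0.0112] len 0.027
```

servo_tool(
  motion=[
    [[0, 0, 0, -0.012, 0.01, 0.006, 0], [0, 0, 0, -0.005, 0, 0.003, 0], [0, 0, 0, -0.004, 0, 0.003, 0], [0, 0, 0, -0.004, 0, 0.003, 0], [0, 0, 0, -0.004, 0, 0.003, 0]],
  ],
)

```text
clock: 14.15
eef_pos: [0.4706, -0.0662, 0.1753]
orientation: [179.8, 34.6, -178.5]
contact_force: [0.6, 0.0, 0.7]
grip_width: 0.0006
```

servo_tool(
  motion=[
    [[0, 0, 0, -0.004, 0, 0.003, 0], [0, 0, 0, -0.004, 0, 0.003, 0], [0, 0, 0, -0.004, 0, 0.003, 0], [0, 0, 0, -0.004, 0, 0.003, 0], [0, 0, 0, -0.004, 0, 0.003, 0]],
  ],
)

```text
clock: 14.65
eef_pos: [0.495, -0.0659, 0.1741]
orientation: [179.8, 34.5, -178.5]
contact_force: [-8.6, -5.6, 5.9]
grip_width: 0.0001
```

```bash
python3 - <<'E'
from h import *
status();clockpose("t10")
E
```

```text
t 14.65 tip bay mm [-82.5 -90.4  37.8] F [-8.6 -5.6  5.9] joints [-20.  18. -52. -12.  12. -18.] rpy [ 179.8   34.5 -178.5]
px [258. 212.] [367. 211.] FL [-83.4 121. ] FR [ -86.8 -111.7] L 232.8 yaw -0.8 origin mm [-30.1   3.8]
 front left [-83.7  99.6]
 front right [-86.5 -90.3]
```

View pics/t10.png

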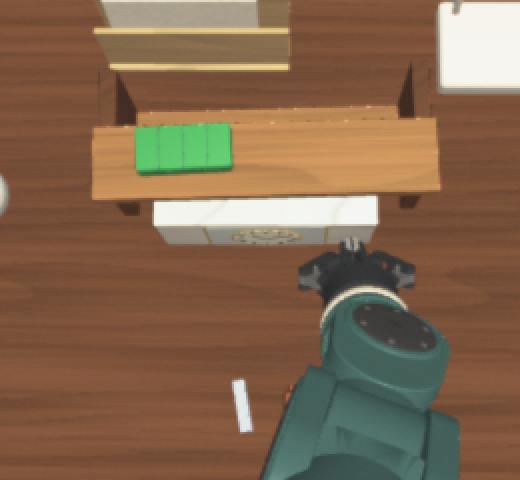

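servo_tool(
  motion=[
    [[0, 0, 0, -0.004, 0, 0.003, 0], [0, 0, 0, -0.004, 0, 0.003, 0], [0, 0, 0, -0.004, 0, 0.003, 0], [0, 0, 0, 0.02, 0, -0.014, 0], [0, 0, 0, 0.034, 0, -0.024, 0]],
  ],
)

```text
clock: 15.2
eef_pos: [0.4454, -0.0675, 0.1746]
orientation: [179.8, 34.8, -178.4]
contact_force: [-0.3, -0.4, 0.3]
grip_width: 0.0001
```

servo_tool(
  motion=[
    [[0, 0, 0, 0, 0.048, 0, 0], [0, 0, 0, 0, 0.048, 0, 0], [0, 0, 0, 0, 0.048, 0, 0], [0, 0, 0, 0, 0.048, 0, 0], [0, 0, 0, 0, 0, 0, 0]],
  ],
)

```text
clock: 15.7
eef_pos: [0.4381, 0.1298, 0.1752]
orientation: [179.7, 34.7, -178.1]
contact_force: [0.0, 0.1, 0.5]
grip_width: 0.0
```

```bash
python3 - <<'E'
from h import *
status();clockpose("t11")
im=ctrl.camera("scene");cv2.imwrite("pics/s11.png",im[160:360,230:450,::-1].repeat(3,0).repeat(3,1))
go(-.08,.099,.04)
E
```

```text
t 15.7 tip bay mm [-132.5  108.3   39.2] F [0.  0.1 0.5] joints [  7.  15. -58. -18.  -3.   4.] rpy [ 179.7   34.7 -178.1]
px [257. 212.] [367. 203.] FL [-83.3 123.2] FR [ -69.3 -112.4] L 236.0 yaw 3.4 origin mm [-21.4   8.7]
 front left [-82.  100.2]
 front right [-70.7 -89.4]
tool shift [-0.0435 -0.0048  0.0287] len 0.052
```

View pics/s11.png

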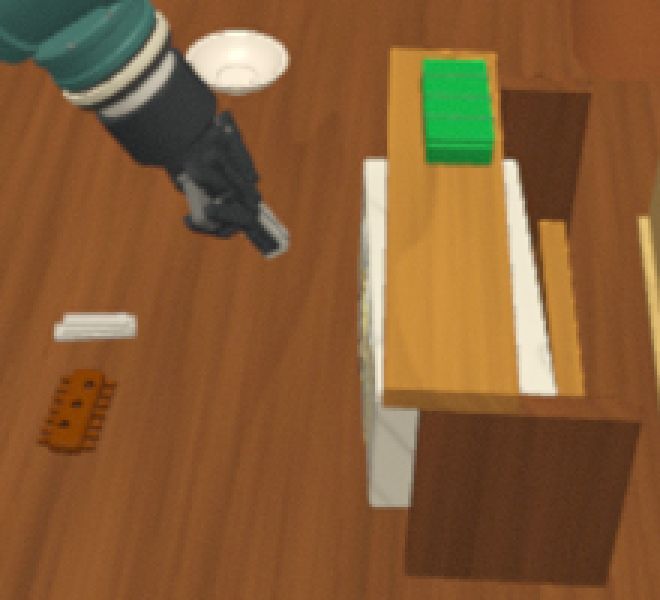

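View pics/t11.png

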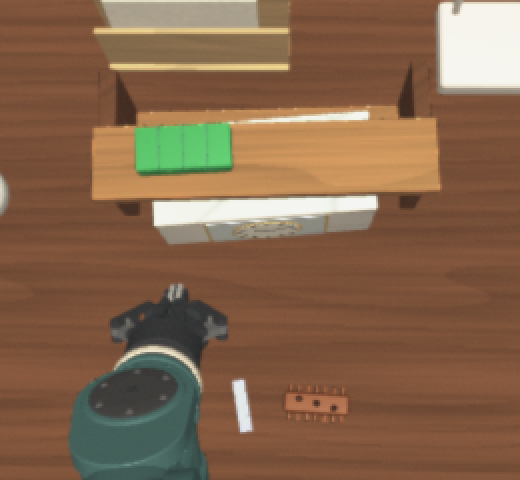

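servo_tool(
  motion=[
    [[0, 0, 0, -0.015, -0.008, 0.009, 0], [0, 0, 0, -0.01, 0, 0.007, 0], [0, 0, 0, -0.004, 0, 0.003, 0], [0, 0, 0, -0.004, 0, 0.003, 0], [0, 0, 0, -0.004, 0, 0.003, 0]],
  ],
)

```text
clock: 16.3
eef_pos: [0.4838, 0.1176, 0.1752]
orientation: [179.8, 34.6, -178.5]
contact_force: [0.4, 0.2, -1.2]
grip_width: -0.0003
```

servo_tool(
  motion=[
    [[0, 0, 0, -0.004, 0, 0.003, 0], [0, 0, 0, -0.004, 0, 0.003, 0], [0, 0, 0, -0.004, 0, 0.003, 0], [0, 0, 0, -0.004, 0, 0.0025, 0], [0, 0, 0, -0.002, 0, 0.0015, 0]],
  ],
)

```text
clock: 16.8
eef_pos: [0.5053, 0.119, 0.1746]
orientation: [179.7, 34.5, -178.5]
contact_force: [-9.6, 3.7, 4.9]
grip_width: 0.0001
```

```bash
python3 - <<'E'
from h import *
status();clockpose("t12")
im=ctrl.camera("scene");cv2.imwrite("pics/s12.png",im[160:360,230:450,::-1].repeat(3,0).repeat(3,1))
E
```

```text
t 16.8 tip bay mm [-66.   94.5  38.3] F [-9.6  3.7  4.9] joints [  5.  19. -50. -14.  -1.   2.] rpy [ 179.7   34.5 -178.5]
px [257. 206.] [367. 203.] FL [-70.2 123.2] FR [ -69.3 -112.4] L 235.6 yaw 0.2 origin mm [-14.7   5.6]
 front left [-70.1 100.4]
 front right [-69.4 -89.6]
```

View pics/s12.png

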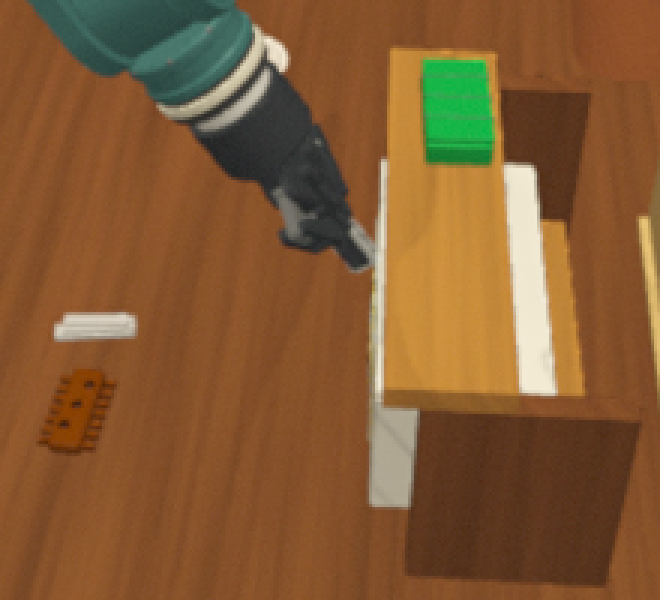

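View pics/t12.png

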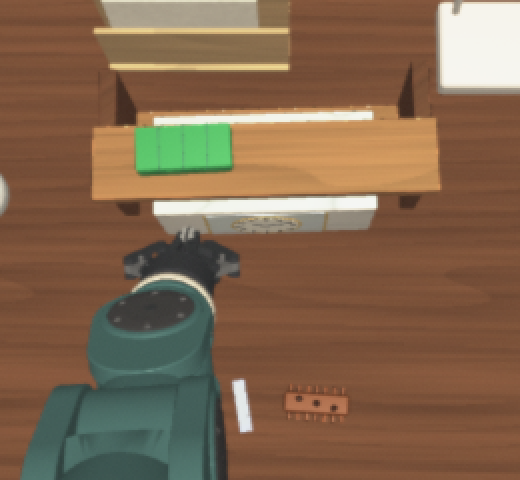

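servo_tool(
  motion=[
    [[0, 0, 0, -0.0025, 0, 0.0015, 0], [0, 0, 0, -0.0025, 0, 0.0015, 0], [0, 0, 0, -0.0015, 0, 0.001, 0], [0, 0, 0, -0.0015, 0, 0.001, 0], [0, 0, 0, 0, 0, 0, 0]],
  ],
)

```text
clock: 17.4
eef_pos: [0.5147, 0.1192, 0.1748]
orientation: [179.7, 34.5, -178.5]
contact_force: [-2.6, 1.8, -2.2]
grip_width: -0.0003
```

```bash
python3 - <<'E'
from h import *
status();clockpose("t13")
E
```

```text
t 17.4 tip bay mm [-56.7  94.3  38.5] F [-2.6  1.8 -2.2] joints [  4.  20. -49. -13.  -1.   2.] rpy [ 179.7   34.5 -178.5]
px [259. 161.] [367. 158.] FL [ 30.7 119.3] FR [  31.1 -116.3] L 235.7 yaw 0.1 origin mm [85.9  1.6]
 front left [30.7 96.5]
 front right [ 31.1 -93.5]
```

servo_tool(
  motion=[
    [[0, 0, 0, -0.0008, 0, 0.0006, 0], [0, 0, 0, -0.0008, 0, 0.0006, 0], [0, 0, 0, -0.0008, 0, 0.0006, 0], [0, 0, 0, -0.0008, 0, 0.0006, 0], [0, 0, 0, 0, 0, 0, 0]],
  ],
)

```text
clock: 17.95
eef_pos: [0.5181, 0.1192, 0.1747]
orientation: [179.7, 34.5, -178.5]
contact_force: [-12.3, 1.9, 5.3]
grip_width: 0.0001
```

```bash
python3 - <<'E'
from h import *
status()
im=ctrl.camera("scene");cv2.imwrite("pics/s14.png",im[160:360,230:450,::-1].repeat(3,0).repeat(3,1))
im=ctrl.camera("top");cv2.imwrite("pics/t14.png",cv2.resize(im[140:240,215:405,::-1],None,fx=4,fy=4,interpolation=cv2.INTER_CUBIC))
E
```

```text
t 17.95 tip bay mm [-53.4  94.2  38.3] F [-12.3   1.9   5.3] joints [  4.  20. -48. -13.  -1.   2.] rpy [ 179.7   34.5 -178.5]
```

View pics/s14.png

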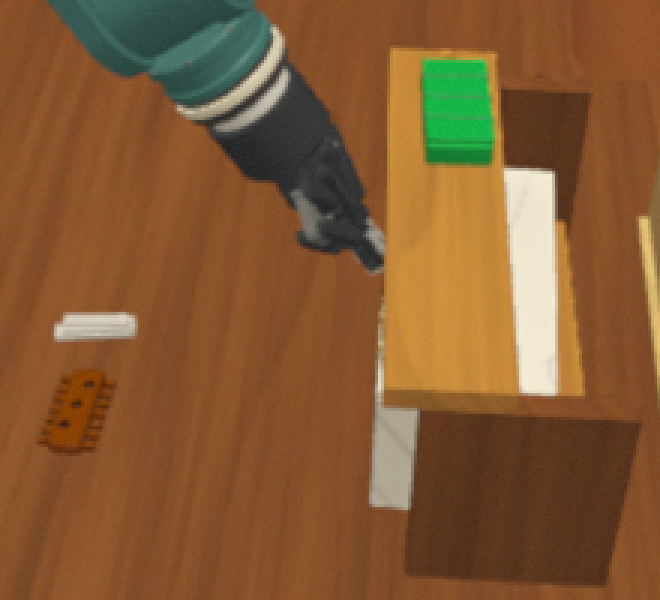

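View pics/t14.png

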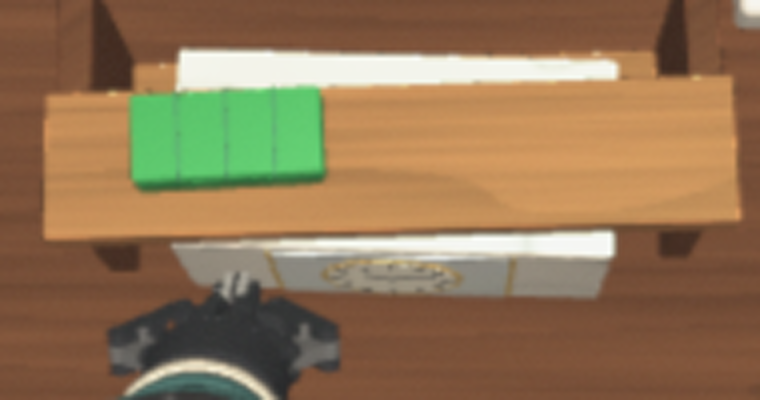

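servo_tool(
  motion=[
    [[0, 0, 0, -0.0008, 0, 0.0006, 0], [0, 0, 0, -0.0008, 0, 0.0006, 0], [0, 0, 0, 0, 0, 0, 0], [0, 0, 0, 0, 0, 0, 0], [0, 0, 0, 0, 0, 0, 0]],
  ],
)

```text
clock: 18.55
eef_pos: [0.5187, 0.1192, 0.1745]
orientation: [179.8, 34.4, -178.5]
contact_force: [-32.0, 1.3, 22.6]
grip_width: -0.0002
```

```bash
python3 - <<'E'
from h import *
status()
C=Cam("top")
for p in((260.0,152.2),(368.9,155.2)): print((RB.T@(C.plane(p,.106)[:2]-B)*1e3).round(1))
E
```

```text
t 18.55 tip bay mm [-53.   94.2  37.9] F [-32.    1.3  22.6] joints [  4.  20. -48. -12.  -1.   2.] rpy [ 179.8   34.4 -178.5]
[ 52.  117.2]
[  38.6 -120.7]
```

The force jumped to about 39 N with almost no motion, so the left end is on the stop. Now the right end.

servo_tool(
  motion=[
    [[0, 0, 0, 0.008, 0, -0.006, 0], [0, 0, 0, 0.03, 0, -0.021, 0], [0, 0, 0, 0.006, 0, -0.004, 0], [0, 0, 0, 0, -0.047, 0, 0], [0, 0, 0, 0, -0.047, 0, 0]],
  ],
)

```text
clock: 19.05
eef_pos: [0.4703, 0.0235, 0.1758]
orientation: [179.8, 34.7, -178.3]
contact_force: [-0.1, -0.1, -0.2]
grip_width: -0.0006
```

servo_tool(
  motion=[
    [[0, 0, 0, 0, -0.047, 0, 0], [0, 0, 0, 0, -0.047, 0, 0], [0, 0, 0, 0, 0, 0, 0], [0, 0, 0, 0, 0, 0, 0], [0, 0, 0, 0, 0, 0, 0]],
  ],
)

```text
clock: 19.55
eef_pos: [0.4728, -0.0698, 0.1751]
orientation: [179.8, 34.6, -178.5]
contact_force: [-0.1, 0.6, -0.1]
grip_width: 0.0004
```

```bash
python3 - <<'E'
from h import *
status();go(-.075,-.093,.04)
E
```

```text
t 19.55 tip bay mm [-104.5  -93.3   39. ] F [-0.1  0.6 -0.1] joints [-21.  16. -54. -13.  13. -19.] rpy [ 179.8   34.6 -178.5]
tool shift [-0.0249  0.0005  0.0159] len 0.03
```

Contact is expected near −67 and the stop near −53.

servo_tool(
  motion=[
    [[0, 0, 0, -0.014, 0, 0.009, 0], [0, 0, 0, -0.006, 0, 0.004, 0], [0, 0, 0, -0.004, 0, 0.003, 0], [0, 0, 0, -0.004, 0, 0.003, 0], [0, 0, 0, -0.004, 0, 0.003, 0]],
  ],
)

```text
clock: 20.05
eef_pos: [0.5118, -0.0689, 0.175]
orientation: [179.7, 34.6, -178.5]
contact_force: [-0.3, -0.1, -0.3]
grip_width: -0.0001
```

```bash
python3 - <<'E'
from h import *
status()
E
```

```text
t 20.05 tip bay mm [-65.6 -93.6  38.8] F [-0.3 -0.1 -0.3] joints [-19.  19. -50. -11.  12. -17.] rpy [ 179.7   34.6 -178.5]
```

servo_tool(
  motion=[
    [[0, 0, 0, -0.002, 0, 0.0015, 0], [0, 0, 0, -0.002, 0, 0.0015, 0], [0, 0, 0, -0.002, 0, 0.001, 0], [0, 0, 0, -0.001, 0, 0.0006, 0], [0, 0, 0, 0, 0, 0, 0]],
  ],
)

```text
clock: 20.55
eef_pos: [0.5195, -0.0692, 0.1749]
orientation: [179.8, 34.5, -178.6]
contact_force: [-2.7, -2.4, -0.4]
grip_width: -0.0003
```

```bash
python3 - <<'E'
from h import *
status()
E
```

```text
t 20.55 tip bay mm [-58.1 -94.4  38.6] F [-2.7 -2.4 -0.4] joints [-19.  19. -49. -11.  12. -17.] rpy [ 179.8   34.5 -178.6]
```

servo_tool(
  motion=[
    [[0, 0, 0, -0.001, 0, 0.0008, 0], [0, 0, 0, -0.001, 0, 0.0008, 0], [0, 0, 0, -0.001, 0, 0.0008, 0], [0, 0, 0, -0.001, 0, 0.0008, 0], [0, 0, 0, 0, 0, 0, 0]],
  ],
)

```text
clock: 21.05
eef_pos: [0.5246, -0.0691, 0.1747]
orientation: [179.8, 34.6, -178.6]
contact_force: [-5.6, -2.6, 2.0]
grip_width: 0.0001
```

```bash
python3 - <<'E'
from h import *
status()
E
```

```text
t 21.05 tip bay mm [-52.9 -94.6  38.5] F [-5.6 -2.6  2. ] joints [-19.  20. -48. -10.  12. -17.] rpy [ 179.8   34.6 -178.6]
```

servo_tool(
  motion=[
    [[0, 0, 0, -0.0008, 0, 0.0006, 0], [0, 0, 0, -0.0008, 0, 0.0006, 0], [0, 0, 0, 0, 0, 0, 0], [0, 0, 0, 0, 0, 0, 0], [0, 0, 0, 0, 0, 0, 0]],
  ],
)

```text
clock: 21.55
eef_pos: [0.5258, -0.069, 0.1744]
orientation: [179.8, 34.5, -178.6]
contact_force: [-15.1, -4.9, 9.7]
grip_width: -0.0001
```

```bash
python3 - <<'E'
from h import *
status()
im=ctrl.camera("top");cv2.imwrite("pics/t15.png",cv2.resize(im[140:240,215:405,::-1],None,fx=4,fy=4,interpolation=cv2.INTER_CUBIC))
im=ctrl.camera("scene");cv2.imwrite("pics/s15.png",im[160:360,230:450,::-1].repeat(3,0).repeat(3,1))
E
```

```text
t 21.55 tip bay mm [-51.9 -94.6  38. ] F [-15.1  -4.9   9.7] joints [-19.  20. -48. -10.  11. -17.] rpy [ 179.8   34.5 -178.6]
```

View pics/t15.png

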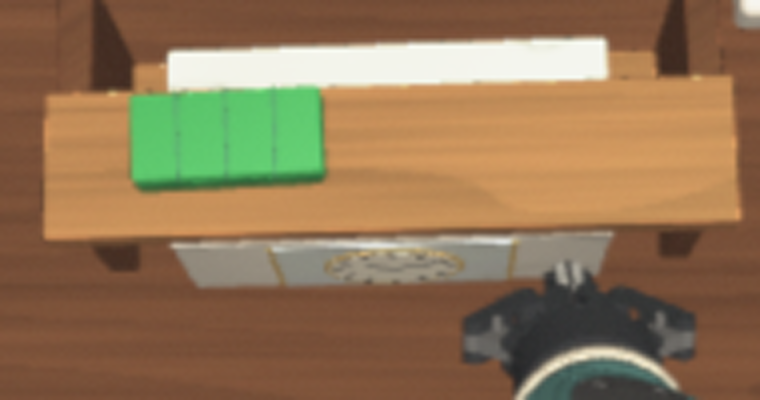

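View pics/s15.png

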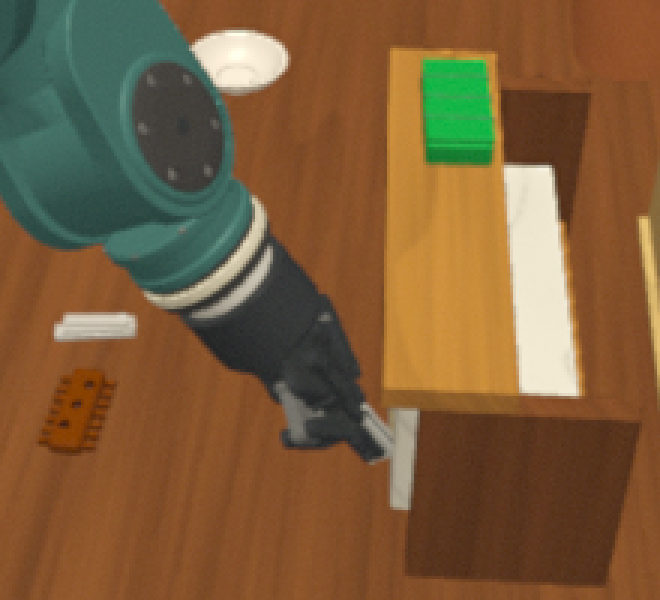

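servo_tool(
  motion=[
    [[0, 0, 0, -0.0006, 0, 0.0004, 0], [0, 0, 0, 0, 0, 0, 0], [0, 0, 0, 0, 0, 0, 0], [0, 0, 0, 0, 0, 0, 0], [0, 0, 0, 0, 0, 0, 0]],
  ],
)

```text
clock: 22.15
eef_pos: [0.526, -0.0689, 0.1744]
orientation: [179.8, 34.4, -178.6]
contact_force: [-22.5, -5.5, 16.4]
grip_width: 0.0001
```

```bash
python3 - <<'E'
from h import *
status()
C=Cam("top")
for p in((167/4+214.7,51/4+139.7),(607/4+214.7,39/4+139.7)): print((RB.T@(C.plane(p,.106)[:2]-B)*1e3).round(1))
E
```

```text
t 22.15 tip bay mm [-51.8 -94.5  37.9] F [-22.5  -5.5  16.4] joints [-19.  20. -48. -10.  11. -17.] rpy [ 179.8   34.4 -178.6]
[ 51.6 125. ]
[  51.8 -115.9]
```

The right end is on the stop too (28 N, no motion). I'll feel the left end once more in case pivoting drew it off.

servo_tool(
  motion=[
    [[0, 0, 0, 0.008, 0, -0.006, 0], [0, 0, 0, 0.03, 0, -0.021, 0], [0, 0, 0, 0.004, 0, -0.003, 0], [0, 0, 0, 0, 0.047, 0, 0], [0, 0, 0, 0, 0.047, 0, 0]],
  ],
)

```text
clock: 22.65
eef_pos: [0.4737, 0.0236, 0.1764]
orientation: [179.8, 34.7, -178.7]
contact_force: [1.2, 0.7, 0.2]
grip_width: -0.0003
```

servo_tool(
  motion=[
    [[0, 0, 0, 0, 0.047, 0, 0], [0, 0, 0, 0, 0.047, 0, 0], [0, 0, 0, 0, 0.006, 0, 0], [0, 0, 0, 0, 0, 0, 0], [0, 0, 0, 0, 0, 0, 0]],
  ],
)

```text
clock: 23.15
eef_pos: [0.4709, 0.123, 0.1764]
orientation: [179.8, 34.6, -178.5]
contact_force: [-0.7, -0.8, 0.3]
grip_width: -0.0001
```

```bash
python3 - <<'E'
from h import *
status();go(-.065,.1,.039)
im=ctrl.camera("top");cv2.imwrite("pics/t16.png",cv2.resize(im[140:240,215:405,::-1],None,fx=4,fy=4,interpolation=cv2.INTER_CUBIC))
E
```

```text
t 23.15 tip bay mm [-100.    99.4   40.3] F [-0.7 -0.8  0.3] joints [  6.  17. -54. -15.  -2.   3.] rpy [ 179.8   34.6 -178.5]
tool shift [-0.028   0.0008  0.021 ] len 0.035
```

View pics/t16.png

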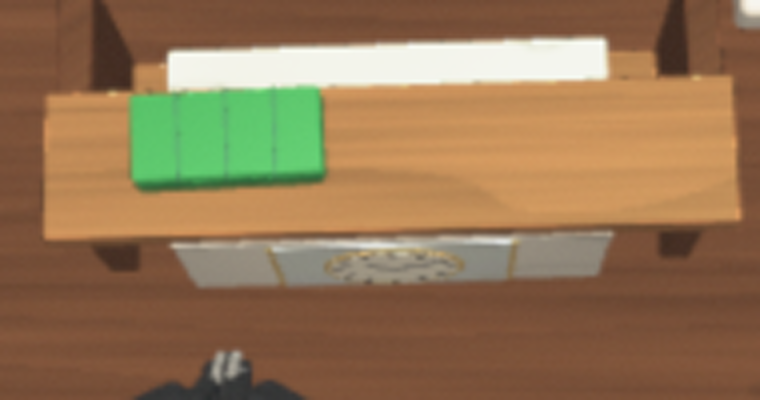

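The clock's back edge, crop (168,51) to (607,39), runs parallel to the ledge. Now the last feel on the left.

servo_tool(
  motion=[
    [[0, 0, 0, -0.014, 0, 0.01, 0], [0, 0, 0, -0.01, 0, 0.007, 0], [0, 0, 0, -0.004, 0, 0.003, 0], [0, 0, 0, -0.003, 0, 0.002, 0], [0, 0, 0, -0.002, 0, 0.0015, 0]],
  ],
)

```text
clock: 23.7
eef_pos: [0.5113, 0.1244, 0.1757]
orientation: [179.8, 34.6, -178.5]
contact_force: [-0.4, -0.7, -0.1]
grip_width: -0.0002
```

servo_tool(
  motion=[
    [[0, 0, 0, -0.0016, 0, 0.0012, 0], [0, 0, 0, -0.0008, 0, 0.0006, 0], [0, 0, 0, -0.0008, 0, 0.0006, 0], [0, 0, 0, 0, 0, 0, 0], [0, 0, 0, 0, 0, 0, 0]],
  ],
)

```text
clock: 24.2
eef_pos: [0.5151, 0.1249, 0.1757]
orientation: [179.8, 34.6, -178.5]
contact_force: [-0.4, 0.3, -0.8]
grip_width: -0.0001
```

```bash
python3 - <<'E'
from h import *
status()
E
```

```text
t 24.2 tip bay mm [-55.8  99.8  39.6] F [-0.4  0.3 -0.8] joints [  5.  20. -48. -13.  -2.   3.] rpy [ 179.8   34.6 -178.5]
```

servo_tool(
  motion=[
    [[0, 0, 0, -0.0008, 0, 0.0006, 0], [0, 0, 0, -0.0008, 0, 0.0006, 0], [0, 0, 0, -0.0008, 0, 0.0006, 0], [0, 0, 0, 0, 0, 0, 0], [0, 0, 0, 0, 0, 0, 0]],
  ],
)

```text
clock: 24.7
eef_pos: [0.5181, 0.1249, 0.1755]
orientation: [179.8, 34.6, -178.5]
contact_force: [-3.8, 0.1, 2.5]
grip_width: -0.0001
```

```bash
python3 - <<'E'
from h import *
status()
E
```

```text
t 24.7 tip bay mm [-52.9  99.8  39.3] F [-3.8  0.1  2.5] joints [  5.  20. -48. -12.  -2.   3.] rpy [ 179.8   34.6 -178.5]
```

servo_tool(
  motion=[
    [[0, 0, 0, -0.0008, 0, 0.0006, 0], [0, 0, 0, 0, 0, 0, 0], [0, 0, 0, 0, 0, 0, 0], [0, 0, 0, 0, 0, 0, 0], [0, 0, 0, 0, 0, 0, 0]],
  ],
)

```text
clock: 25.2
eef_pos: [0.5187, 0.1251, 0.1754]
orientation: [179.7, 34.6, -178.5]
contact_force: [-7.5, -0.1, 6.0]
grip_width: -0.0002
```

servo_tool(
  motion=[
    [[0, 0, 0, 0.008, 0, -0.006, 0], [0, 0, 0, 0.03, 0, -0.021, 0], [0, 0, 0, 0.03, 0, -0.021, 0], [0, 0, 0, 0, 0, -0.03, 0], [0, 0, 0, 0, 0, 0, 0]],
  ],
)

```text
clock: 25.7
eef_pos: [0.4169, 0.1221, 0.2025]
orientation: [179.8, 34.7, -178.5]
contact_force: [0.5, -0.3, 0.6]
grip_width: 0.0003
```

```bash
python3 - <<'E'
from h import *
status()
im=ctrl.camera("top");cv2.imwrite("pics/t17.png",im[:,:,::-1])
im=ctrl.camera("scene");cv2.imwrite("pics/s17.png",im[:,:,::-1])
E
```

```text
t 25.7 tip bay mm [-153.9  100.3   66.6] F [ 0.5 -0.3  0.6] joints [  6.  10. -58. -13.  -2.   4.] rpy [ 179.8   34.7 -178.5]
```

View pics/t17.png

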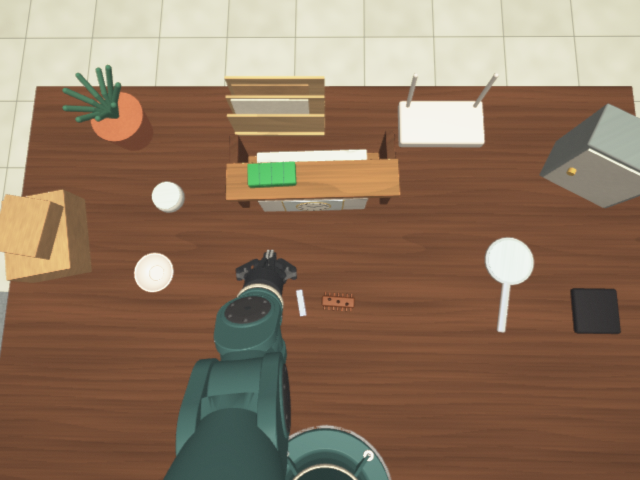

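View pics/s17.png

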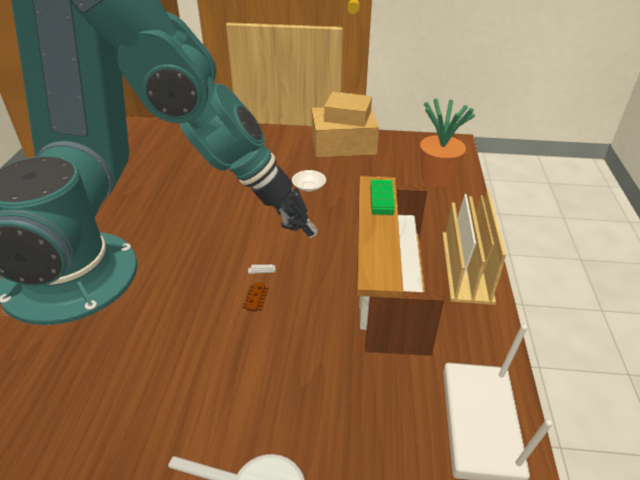

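```bash
python3 -c "
from station import ctrl
print(ctrl.finish_job(), ctrl.sense()['clock'])"
```

```text
the job is handed in; nothing more can be done
the job is handed in; nothing more can be done
```

The clock is in the walnut bay with its back against the stop strip, and I handed the job in at about 26 s of the 67 s allowed. I moved it with alternating pushes on the two stone ends, closed fingers tilted about 35°. The interface gave no verdict.

**Stop felt at each end:**
- **Left:** about 39 N with no further motion. A second touch at the end met the clock within about 1 mm of that position.
- **Right:** about 28 N with no further motion.

**Position by camera:** the two back corners measured +51.6 mm and +51.8 mm in the bay frame. That is only just above the 51 mm limit, and the calibration is good to about 2 mm, so the felt stop is the stronger evidence. The clock's sideways offset is about 5 mm.

**Limits:** the largest turn measured was about 8° out of line, and the highest force reading was about 39 N, though I read it only at the end of each move. The last pictures showed the other things where they were, and the arm was clear of everything.

**What did not go to plan:**
- A joint at its limit stopped the arm short of the left end, so I lifted off and gave the tool a half turn.
- One push on the right end touched about 20 mm too close to the glass. I backed off and moved outward. I can't rule out a light touch on the glass from the readings, but the finger appeared to be on stone.

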